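# Slide the slate blank out over the end of the tiled ledge

## Task

Pushing with the fingertips, first slide the bronze gauge ring back against the raised tile border along the far side of the ledge, where it stays, to clear the way. Then push the thin slate blank along the ledge towards the left-hand end, the one without a border, until about 4 cm of it sticks out over the end (between 3 and 5 cm), squarely, so that the next worker can get hold of its edge. Do not lift, tip or drop either of them, leave the stones and everything else where they are, and take the hand away.

Things in the scene. Friction and masses are not known exactly. Their poses are not given: they have to be found in the camera images.
- ledge: Fixed tiled ledge, flat top 50 mm above the table, turned up to 0.2 rad. Origin at table height; +x across it, away from the robot, +y along it to the robot's left, z up. The top spans x -90 to +85 mm, y -235 to +190 mm. A tile border 22 mm high stands along the far side (inner face x = +85) and the right-hand end (inner face y = -235); the near side and left-hand end (y = +190) are plain edges.
- ledge_end (a point): Middle of the plain left-hand end of the ledge at the top surface (ledge x = 0, y = +190 mm, 50 mm above the table); same axes as the ledge.
- blank: The loose thin slate blank, a flat dark rectangular plate lying on the ledge: 80 mm wide (its x), 130 mm long (its y, roughly along the ledge, up to 0.12 rad off at the start), 7 mm thick, about 0.13 to 0.25 kg. Origin at the centre of its underside.
- blank_edge (a point): Middle of the blank's leading end, the one towards the ledge's left-hand end: 65 mm along the blank's +y from its centre, half-way up its thickness.
- ring: The loose bronze gauge ring lying flat on the ledge between the blank and the left-hand end, in the blank's way: outside diameter 56 mm, hole 34 mm, 12 mm high, about 0.13 kg. Origin at the centre of its underside. Against the far border its origin is at ledge x = +57 mm.
- shell_stone: Pale lens-shaped game stone, 22 mm across, 9 mm high, on the far strip of the ledge; leave alone. Origin under its centre.
- glass_stone: Black lens-shaped game stone of the same size, on the far strip of the ledge; leave alone. The two stones may change places.
- bowl: Small lacquered bowl, 100 mm across the rim, 42 mm high, on the table beyond the left-hand end of the ledge; leave alone. Origin under its centre.
- jar: White lidded jar, 70 mm across, 90 mm high, on the table at the far left; leave alone. Origin under its centre.
- cork_block: Cork polishing block 60 x 100 x 35 mm on the table to the right of the ledge; leave alone. Origin under its centre.
- brush: Brush lying on the table at the near left; leave alone.

How it is judged:
By the outcome, as a careful person would: the job done as asked, in the order asked, and still so for the second after the job is handed in, with the robot touching nothing.
It also fails if it takes over 58 s, if anything falls off the work surface, if the arm or the gripper's body presses on something with over 40 N, if the wrist force passes 120 N, or if a joint passes its speed limit or range.

## Robot

A 6-joint arm with a two-finger parallel gripper is mounted at the origin on the work surface. World frame = base frame: x ahead of the robot, y to its left, z up, the work surface at z = 0. Lengths are in m, angles in rad, forces in N, time in s.
With the tool pointing down it reaches from about 0.25 to 0.85 m from the base axis. Payload 12.5 kg.
Tool frame: the origin (TCP) lies midway between the tips of the shut fingers; the grasp point (between the pads) lies manip.grasp_offset behind it (manip.grasp_offset is the distance from the TCP to the grasp point, in m); z points along the fingers, x is the direction in which the jaws open and shut, and the axes are right-handed (so a half turn about z gives the same grasp; the last joint's range is limited). The gripper opens to 93 mm and grips with 3 to 60 N. Pads are 15 mm wide; open, the fingers measure 128 mm over their backs; the gripper's body (75 mm by 188 mm) begins 65 mm behind the grasp point.
Start: joints at [1.163, 0.351, 1.652, -0, 1.139, -0.085], TCP at [0.174, 0.522, 0.219] pointing down, gripper open.
Joint ranges: [-2.75, 2.75], [-0.79, 2.1], [0.01, 2.65], [-1.57, 4.71], [0.07, 3.14], [-2.87, 2.87]. Speed limits (rad/s): [2.22, 2.22, 2.79, 3.14, 3.14, 3.14].

## Interface

Orientations are given as a unit quaternion [w, x, y, z].
In Python, from station import readout, viewer, ticket, manip gives the robot as it stands.
- The arm moves only by the shell command python3 -m jog 'ROWS' [FORCE]. ROWS is JSON, a list of rows, each an object of numbers: "gripper": the gripper command: -1 is fully open, 1 is shut, values between are in proportion; "x", "y", "z": the shift along the tool's x, y, z as a fraction of full scale; "ax", "ay", "az": the turn, a rotation vector about the tool's x, y, z as a fraction of full scale. A call has 1 to 5 rows; each row is the pose to reach, as a shift and turn from the pose commanded when the call began, along the tool's axes at that moment; what a row does not reach only later rows make up. Full scale, the value 1, is 0.25 m for a shift and 90 degrees for a turn. A row lasts 1/12 s, in which the tool goes at most 41.7 mm and 7.16 degrees, less where a joint would pass 70% of its speed; a pose out of reach is approached as far as the arm can. A call with a number of a shift or a turn outside -1 to 1 is refused whole. A call with a gripper value outside its range is refused whole. The fingers move at their own pace and stop on an object; FORCE is the grip in N (left out, the last holds). Time passes only in rows, so rows that repeat a pose let the fingers close. It gives the time, the measured TCP pose, the force and the opening at its end, in the units of the state.
- readout.get_obs(): the state, without advancing time (a new reading comes with each control period).
- viewer.capture(name): name is "side" or "top" or "wrist"; returns the picture (480x640x3 uint8, blue, green, red); there is no depth.
- viewer.get_calibration(name): a dict with "K" (3x3 intrinsics, pixels), "view" (4x4, takes a point from world to camera coordinates). Camera axes: x right, y up, looking along -z (the intrinsics and any distortion apply to the point x, -y, -z); pixel columns grow to the right and rows downward; lengths in m; the calibration is good to about 2 mm. The wrist camera is an equidistant fisheye: a pixel r from the principal point sees the ray r / f radians off the axis. A picture is of the moment at which its call begins: read the wrist's pose just before it. get_calibration takes no time and is no camera call; for the wrist camera it gives the pose at the moment of the call.
- ticket.close_job(): hands the job in, once; it reports no verdict.
The state is a dict: "time": time; "joints": joint angles; "dq": joint speeds; "joint_torque": joint torques, N m; "ee_pos": TCP position; "eef_rot": TCP orientation; "contact_force": force on the tool from outside, world axes, zero at the start; "wrist_torque": the same for the moment, N m; "grip_width": finger opening in m.
Only numpy, scipy, OpenCV 4.12 (cv2) and the standard library are available. Lean on these libraries where they do the work, as an engineer would, in place of code of your own. Each camera call takes 0.05 s, during which the arm holds its last target.

## Working session

There is one attempt and no reset: what is moved stays moved. The work goes in short steps, Python scripts to look and compute and a shell command to move; the robot and the scene stay as the last step left them, time stands still between calls to the robot, and variables do not carry over. Pictures are saved under pics/ and viewed, and the job is handed in when it is done.

```bash
ls; mkdir -p pics
python3 - <<'E'
from station import readout, viewer, manip
import cv2
o=readout.get_obs();print(o);print(manip.grasp_offset)
for n in("side","top","wrist"):
    c=viewer.get_calibration(n);print(n,c)
    cv2.imwrite(f"pics/{n}0.png",viewer.capture(n))
E
```

```text
pics
{'time': 0.0, 'joints': array([ 1.16341042e+00,  3.51245657e-01,  1.65241180e+00, -3.12934387e-06,
        1.13909496e+00, -8.46168980e-02]), 'dq': array([-5.47895980e-05, -4.46808300e-04, -1.10244113e-04,  9.24066755e-04,
       -2.19910227e-05,  5.77321885e-05]), 'joint_torque': array([-7.59142858e-04, -4.97332335e+01, -2.85253519e+01,  6.98567927e-02,
        2.58089433e-02, -9.29312137e-05]), 'ee_pos': array([0.17430734, 0.52129152, 0.21810094]), 'eef_rot': array([ 2.99055854e-04,  8.11539309e-01,  5.84297538e-01, -4.96817709e-04]), 'contact_force': array([ 0.62946484, -0.09332441, -0.01526331]), 'wrist_torque': array([-0.04060118,  0.03414528,  0.00042481]), 'grip_width': 0.0929999037029209}
0.0188
side {'K': array([[601.87724346,   0.        , 325.96479895],
       [  0.        , 601.87724346, 247.85906636],
       [  0.        ,   0.        ,   1.        ]]), 'view': array([[-0.99901984, -0.04397533,  0.00505234,  0.46911368],
       [ 0.03710252, -0.76965627,  0.6373795 , -0.08304574],
       [-0.02414041,  0.63694222,  0.77053349, -1.39549728],
       [ 0.        ,  0. 
[... 369 characters left out ...]
60618e-01],
       [-1.60336368e-01,  2.18774381e-03,  9.87060010e-01,
        -1.60489654e+00],
       [ 0.00000000e+00,  0.00000000e+00,  0.00000000e+00,
         1.00000000e+00]])}
wrist {'K': array([[371.64829954,   0.        , 317.99530373],
       [  0.        , 371.64829954, 245.01041611],
       [  0.        ,   0.        ,   1.        ]]), 'view': array([[ 3.17055739e-01,  9.48406523e-01, -8.51473232e-04,
        -5.47318512e-01],
       [-9.08127597e-01,  3.03331238e-01, -2.88607741e-01,
         3.38059702e-02],
       [-2.73459186e-01,  9.22779870e-02,  9.57447046e-01,
        -3.90343554e-01],
       [ 0.00000000e+00,  0.00000000e+00,  0.00000000e+00,
         1.00000000e+00]])}
```

View pics/top0.png

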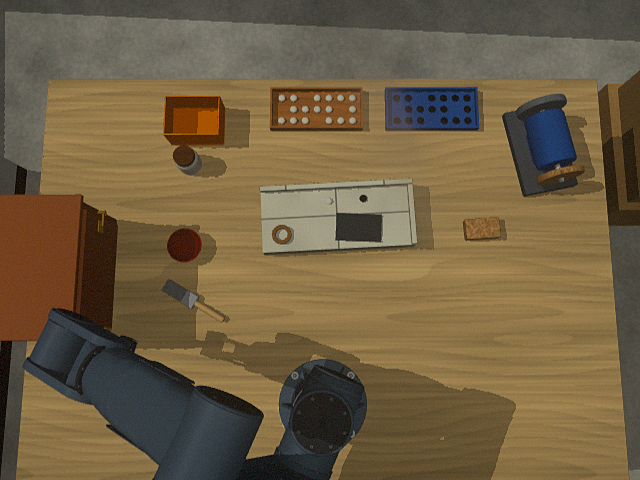

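View pics/side0.png

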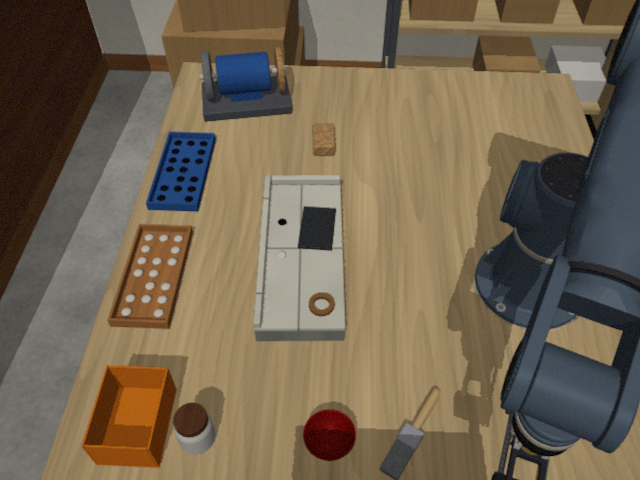

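View pics/wrist0.png

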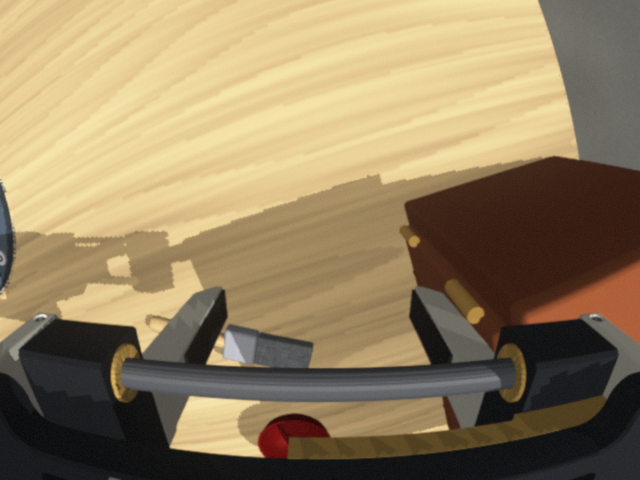

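The top view shows the ledge spanning about (262,188)-(414,252). The ring is at (283,235) and the blank at about (336,213)-(382,242). The stones are at (331,201) (pale) and (363,198) (black), the bowl at (184,245). In the side view the ring is at (321,303) and the blank at (317,228). Next I'll measure positions from both views.

```bash
cat > h.py <<'E'
import numpy as np,cv2
from station import readout, viewer
def ray(c,p):
    K=c["K"];V=c["view"];R=V[:3,:3];t=V[:3,3]
    d=np.array([(p[0]-K[0,2])/K[0,0],-(p[1]-K[1,2])/K[1,1],-1.])
    return -R.T@t,R.T@d
def plane(c,p,z):
    o,d=ray(c,p);return (o+d*(z-o[2])/d[2])
def proj(c,P):
    q=c["view"]@np.append(P,1);K=c["K"]
    return np.array([K[0,0]*q[0]/-q[2]+K[0,2],K[1,1]*-q[1]/-q[2]+K[1,2]])
def big(mask,box):
    m=np.zeros_like(mask);x0,y0,x1,y1=box;m[y0:y1,x0:x1]=mask[y0:y1,x0:x1]
    cs,_=cv2.findContours(m,cv2.RETR_EXTERNAL,cv2.CHAIN_APPROX_NONE)
    return max(cs,key=cv2.contourArea)
def wrect(c,cnt,z):
    P=np.array([plane(c,p[0],z)[:2] for p in cnt])
    return cv2.minAreaRect((P*1000).astype(np.float32)),P
E
python3 - <<'E'
from h import *
for n,bl,rb,lb in(("top",(330,206,390,250),(265,220,300,250),(255,175,420,262)),("side",(295,200,340,255),(300,285,340,320),(250,170,350,345))):
    im=cv2.imread(f"pics/{n}0.png");c=viewer.get_calibration(n);hsv=cv2.cvtColor(im,cv2.COLOR_BGR2HSV)
    g=im.max(2)
    b=big((g<90).astype(np.uint8)*255,bl);r,P=wrect(c,b,.057);print(n,"blank",r)
    m=(hsv[...,1]>90).astype(np.uint8)*255
    k=big(m,rb);r,P=wrect(c,k,.060);print("ring",r,"ell",cv2.fitEllipse((P*1000).astype(np.float32)))
    m=((hsv[...,1]<45)&(g>140)).astype(np.uint8)*255
    l=big(m,lb);r,P=wrect(c,l,.05);print("ledge",r,cv2.boxPoints(r).tolist())
    ap=cv2.approxPolyDP(l,4,True)[:,0];print(ap.tolist())
    for p in ap:print(p,plane(c,p,.05)[:2].round(4),plane(c,p,.072)[:2].round(4))
    x0,y0,x1,y1=lb
    cv2.imwrite(f"pics/{n}crop.png",cv2.resize(im[y0-10:y1+10,x0-10:x1+10],None,fx=4 if n=="top" else 3,fy=4 if n=="top" else 3,interpolation=cv2.INTER_CUBIC))
E
```

```text
top blank ((494.3597106933594, -102.27720642089844), (131.24530029296875, 81.67919921875), 89.1147232055664)
ring ((472.91131591796875, 117.8095474243164), (52.2227668762207, 51.33665466308594), 0.5844174027442932) ell ((473.13555908203125, 117.5216293334961), (52.542659759521484, 53.292213439941406), 114.2928695678711)
ledge ((466.21820068359375, -175.57052612304688), (50.241966247558594, 109.24223327636719), 3.1918728351593018) [[438.09490966796875, -122.4328842163086], [444.177490234375, -231.50563049316406], [494.34149169921875, -228.70816040039062], [488.2589111328125, -119.63542175292969]]
[[402, 230], [397, 234], [384, 229], [388, 231], [383, 238], [389, 229], [396, 233], [391, 239], [365, 244], [386, 245], [386, 239], [390, 245], [399, 244]]
[402 230] [ 0.4861 -0.2288] [ 0.4822 -0.2258]
[397 234] [ 0.4744 -0.2142] [ 0.4707 -0.2114]
[384 229] [ 0.489  -0.1771] [ 0.4851 -0.1749]
[388 231] [ 0.4832 -0.1885] [ 0.4793 -0.1861]
[383 238] [ 0.4628 -0.1738] [ 0.4593 -0.1716]
[389 229] [ 0.489  -0.1915] [ 0.4851 -0.189 ]
[396 233] [ 0.4774 -0.2114] [ 0.4736 -0.2087]
[391 239] [ 0.4599
[... 370 characters left out ...]
ring ((475.1867370605469, 119.92002868652344), (51.4548454284668, 56.563743591308594), 2.71018385887146) ell ((474.977294921875, 119.81201171875), (52.8050422668457, 57.955657958984375), 179.89923095703125)
ledge ((476.6563720703125, 68.15570831298828), (95.67820739746094, 216.63914489746094), 3.023552656173706) [[423.17041015625, 173.8011474609375], [434.59735107421875, -42.53641891479492], [530.142333984375, -37.48973083496094], [518.7153930664062, 178.84783935546875]]
[[302, 249], [299, 327], [343, 328], [341, 249]]
[302 249] [ 0.527  -0.0377] [ 0.5252 -0.0196]
[299 327] [0.5186 0.1736] [0.517  0.1873]
[343 328] [0.4266 0.1717] [0.4269 0.1855]
[341 249] [ 0.4368 -0.042 ] [ 0.4368 -0.0239]
```

View pics/topcrop.png

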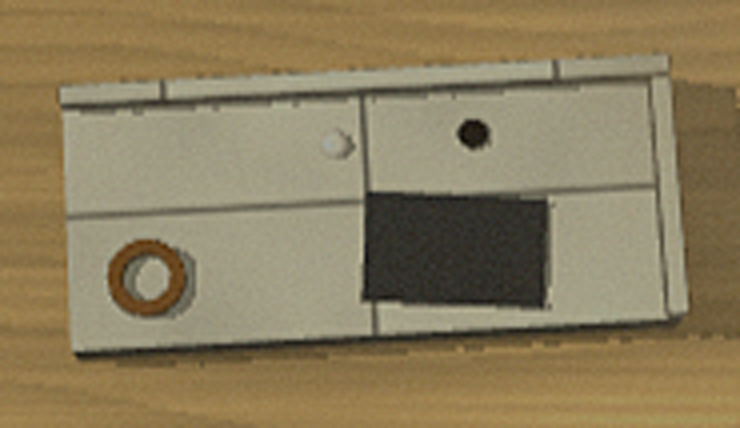

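View pics/sidecrop.png

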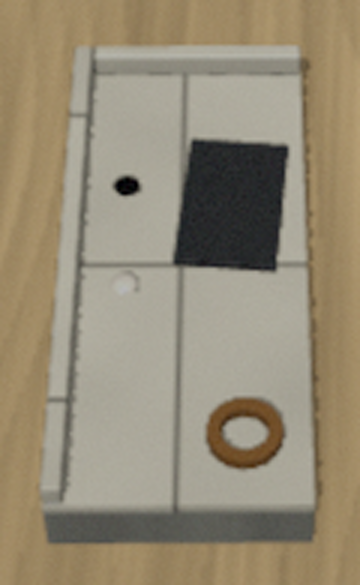

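The enlarged top crop shows the near-left ledge corner at about px (263.6,252.4) and the far border's inner face meeting the left end at about (261,190). I'll fit lines to the ledge edges at sub-pixel level.

```bash
cat > ledge.py <<'E'
from h import *
def fit(P):
    P=np.array(P,np.float32);
    for _ in range(3):
        vx,vy,x,y=cv2.fitLine(P,cv2.DIST_HUBER,0,.01,.01).ravel()
        r=np.abs((P[:,0]-x)*vy-(P[:,1]-y)*vx);P=P[r<max(1.0,2*np.median(r))]
    return (float(vx),float(vy),float(x),float(y)),len(P),r.mean()
def isect(a,b):
    A=np.array([[a[0],-b[0]],[a[1],-b[1]]]);s=np.linalg.solve(A,[b[2]-a[2],b[3]-a[3]]);return [a[2]+s[0]*a[0],a[3]+s[0]*a[1]]
im=cv2.imread("pics/top0.png");c=viewer.get_calibration("top")
s=(im.astype(float)[...,0]); s=cv2.GaussianBlur(s,(3,3),0)  # blue: tile bright, wood dark
def down(s,col,r0,r1):
    v=s[r0:r1,col];g=np.diff(v);k=g.argmin();return r0+k+.5
def right(s,row,c0,c1):
    v=s[row,c0:c1];g=np.diff(v);k=np.abs(g).argmax();return c0+k+.5
near=fit([(x,down(s,x,240,258)) for x in range(268,404)])
left=fit([(right(s,y,256,270),y) for y in range(195,249)])
print("top near",near,"left",left)
cn=isect(near[0],left[0]);print(cn,plane(c,cn,.05))
n=near[0];p0=plane(c,n[2:],.05);p1=plane(c,[n[2]+50*n[0],n[3]+50*n[1]],.05);d=p1-p0;print("near dir ang",np.arctan2(d[0],-d[1]))
l=left[0];p0=plane(c,l[2:],.05);p1=plane(c,[l[2]+30*l[0],l[3]+30*l[1]],.05);d=p1-p0;print("left dir ang",np.arctan(d[1]/d[0]))
im=cv2.imread("pics/side0.png");cs=viewer.get_calibration("side");s=cv2.GaussianBlur(im.astype(float)[...,0],(3,3),0)
near=fit([(right(s,y,334,352),y) for y in range(190,326)])
left=fit([(x,down(s,x,322,337)) for x in range(266,340)])
print("side near",near,"left",left);cn=isect(near[0],left[0]);print(cn,plane(cs,cn,.05))
n=near[0];p0=plane(cs,n[2:],.05);p1=plane(cs,[n[2]+50*n[0],n[3]+50*n[1]],.05);d=p1-p0;print("near dir ang",np.arctan(-d[0]/d[1]))
l=left[0];p0=plane(cs,l[2:],.05);p1=plane(cs,[l[2]+30*l[0],l[3]+30*l[1]],.05);d=p1-p0;print("left dir ang",np.arctan(d[1]/d[0]))
E
python3 ledge.py
```

```text
top near ((0.998545229434967, -0.053920257836580276, 335.5, 248.41175842285156), 136, np.float32(0.2563313)) left ((0.026831699535250664, 0.9996399879455566, 261.09259033203125, 221.5), 54, np.float32(0.21433432))
[np.float64(261.921583287817), np.float64(252.38490564080303)] [0.42135951 0.17235367 0.05      ]
near dir ang 0.054137256632903696
left dir ang 0.04467752836755424
side near ((0.03424733132123947, 0.9994133710861206, 342.1000061035156, 251.89999389648438), 107, np.float32(0.22832495)) left ((1.0, 0.0, 298.0, 329.5), 66, np.float32(0.0))
[np.float64(344.7591591591418), np.float64(329.5)] [0.42286957 0.17517844 0.05      ]
near dir ang 0.053455952829994414
left dir ang 0.04713152823277281
```

Both views agree to about 2 mm. The ledge yaw is about +0.052 and its near-left corner is at about (0.422, 0.174). I'll average the two views and set up the ledge frame.

```bash
cat > plan.py <<'E'
import sys
from h import *
from scipy.spatial.transform import Rotation as Ro
th=.0515;c,s=np.cos(th),np.sin(th);RL=np.array([[c,-s],[s,c]])
OL=np.array([.4221,.1738])-RL@np.array([-.09,.19])
def toL(p):return RL.T@(np.array(p)[:2]-OL)
def toW(p):return OL+RL@np.array(p)
def rot(o):
    q=o["eef_rot"];return Ro.from_quat([q[1],q[2],q[3],q[0]])
def go(lx,ly,z,ang):   # mm, ledge; ang = tool-x direction in ledge, deg
    o=readout.get_obs();R=rot(o);w=toW([lx/1000,ly/1000])
    d=np.array([*w,z/1000])-o["ee_pos"];a=np.radians(ang)+th
    T=Ro.from_matrix(np.array([[np.cos(a),np.sin(a),0],[np.sin(a),-np.cos(a),0],[0,0,-1.]]))
    v=(R.inv()*T).as_rotvec()
    print("world d",d.round(4),"shift frac",(R.inv().apply(d)/.25).round(4),"turn frac",(v/(np.pi/2)).round(4))
def st():
    o=readout.get_obs();R=rot(o).as_matrix();l=toL(o["ee_pos"])*1000
    print("t %.2f L(%.1f,%.1f) z%.1f yaw %.1f tilt %.4f F"%(o["time"],*l,o["ee_pos"][2]*1000,np.degrees(np.arctan2(R[1,0],R[0,0])-th),R[2,2]),o["contact_force"].round(1),"w%.4f"%o["grip_width"],"q",o["joints"].round(2))
if __name__=="__main__":
    st()
    if len(sys.argv)>1: go(*map(float,sys.argv[1:]))
E
python3 -c "
from plan import *
print('L origin',OL,'ring',toL([.474,.1187])*1e3,'blank',toL([.4952,-.1009])*1e3)
for a in (89.11,88.17): print('blank yaw rel ledge',np.radians(a-90)-th)
t=viewer.get_calibration('top');s=viewer.get_calibration('side')
for n,p,q in(('pale',(331,201),(281.5,254.5)),('black',(363,198),(282,222)),('bowl',(184,245),(330,435))):print(n,toL(plane(t,p,.055))*1e3,toL(plane(s,q,.055))*1e3)
"
python3 plan.py -92 132 130 90
```

```text
L origin [ 0.52176135 -0.01131514] ring [-41.00520648 132.30138469] blank [-31.13771556 -88.09878006]
blank yaw rel ledge -0.06703343034274954
blank yaw rel ledge -0.0834395253114962
pale [ 47.76069083 -16.05545816] [50.2858618  -6.31180457]
black [  51.84991793 -108.87561728] [  53.0462077  -106.33600268]
bowl [-58.799284   408.99964747] [-55.61736733 420.4039364 ]
t 0.15 L(-319.5,549.9) z218.3 yaw 68.6 tilt -1.0000 F [ 0.5  0.6 -0.1] w0.0930 q [ 1.16  0.35  1.65  0.    1.14 -0.08]
world d [ 0.2487 -0.4056 -0.0883] shift frac [-1.2227  1.4582  0.3539] turn frac [-1.000e-04  5.000e-04 -2.383e-01]
```

```bash
python3 -m jog '[{"gripper":0.57,"x":-0.1,"y":0.12,"az":-0.05},{"gripper":0.57,"x":-0.2,"y":0.24,"az":-0.1},{"gripper":0.57,"x":-0.3,"y":0.36,"az":-0.15},{"gripper":0.57,"x":-0.4,"y":0.48,"az":-0.2},{"gripper":0.57,"x":-0.5,"y":0.6,"az":-0.238}]' 20
python3 plan.py -92 132 130 90
```

```text
t 0.15 L(-319.5,549.9) z218.3 yaw 68.6 tilt -1.0000 F [ 0.5  0.6 -0.1] w0.0930 q [ 1.16  0.35  1.65  0.    1.14 -0.08]
world d [ 0.2487 -0.4056 -0.0883] shift frac [-1.2227  1.4582  0.3539] turn frac [-1.000e-04  5.000e-04 -2.383e-01]$[0]: bad value
```

```bash
python3 -m jog '[{"gripper":0.57,"x":-0.1,"y":0.12,"z":0,"ax":0,"ay":0,"az":-0.05},{"gripper":0.57,"x":-0.2,"y":0.24,"z":0,"ax":0,"ay":0,"az":-0.1},{"gripper":0.57,"x":-0.3,"y":0.36,"z":0,"ax":0,"ay":0,"az":-0.15},{"gripper":0.57,"x":-0.4,"y":0.48,"z":0,"ax":0,"ay":0,"az":-0.2},{"gripper":0.57,"x":-0.5,"y":0.6,"z":0,"ax":0,"ay":0,"az":-0.238}]' 20
python3 plan.py -92 132 130 90
```

```text
time: 0.57
ee_pos: [0.2774, 0.3538, 0.2185]
eef_rot: [0.0, 0.687, 0.727, -0.0]
contact_force: [1.2, 0.8, 0.6]
grip_width: 0.0644
t 0.57 L(-225.2,377.2) z218.5 yaw 90.2 tilt -1.0000 F [1.2 0.8 0.6] w0.0644 q [ 0.8   0.17  1.9  -0.    1.08 -0.82]
world d [ 0.1457 -0.238  -0.0885] shift frac [-0.9829  0.5287  0.3541] turn frac [-0.0001  0.0001  0.0027]
```

```bash
python3 -m jog '[{"gripper":0.57,"x":-0.14,"y":0.07,"z":0,"ax":0,"ay":0,"az":0},{"gripper":0.57,"x":-0.28,"y":0.15,"z":0,"ax":0,"ay":0,"az":0},{"gripper":0.57,"x":-0.42,"y":0.22,"z":0,"ax":0,"ay":0,"az":0},{"gripper":0.57,"x":-0.56,"y":0.3,"z":0,"ax":0,"ay":0,"az":0},{"gripper":0.57,"x":-0.7,"y":0.37,"z":0,"ax":0,"ay":0,"az":0}]' 20
python3 plan.py -92 132 130 90
```

```text
time: 0.98
ee_pos: [0.3791, 0.1836, 0.2187]
eef_rot: [0.0, 0.689, 0.725, 0.0]
contact_force: [0.4, 0.6, -0.0]
grip_width: 0.031
t 0.98 L(-132.5,202.0) z218.7 yaw 90.0 tilt -1.0000 F [ 0.4  0.6 -0. ] w0.0310 q [ 0.34  0.11  1.96 -0.    1.07 -1.28]
world d [ 0.044  -0.0678 -0.0887] shift frac [-0.2799  0.1619  0.355 ] turn frac [ 0.0003 -0.0001 -0.0002]
```

```bash
python3 -m jog '[{"gripper":0.57,"x":-0.14,"y":0.08,"z":0,"ax":0,"ay":0,"az":0},{"gripper":0.57,"x":-0.28,"y":0.16,"z":0.05,"ax":0,"ay":0,"az":0},{"gripper":0.57,"x":-0.28,"y":0.16,"z":0.2,"ax":0,"ay":0,"az":0},{"gripper":0.57,"x":-0.28,"y":0.16,"z":0.34,"ax":0,"ay":0,"az":0},{"gripper":0.57,"x":-0.28,"y":0.16,"z":0.4,"ax":0,"ay":0,"az":0}]' 20
python3 plan.py -92 132 54 90
python3 -c "
from h import *
for n in('top','side','wrist'):cv2.imwrite(f'pics/{n}1.png',viewer.capture(n))"
```

```text
time: 1.4
ee_pos: [0.4203, 0.1164, 0.1152]
eef_rot: [-0.001, 0.69, 0.724, -0.002]
contact_force: [-0.0, 0.2, 0.3]
grip_width: 0.0198
t 1.40 L(-94.8,132.8) z115.2 yaw 89.9 tilt -1.0000 F [-0.   0.2  0.3] w0.0198 q [ 0.16  0.3   2.03  0.    0.82 -1.46]
world d [ 0.0028 -0.0006 -0.0612] shift frac [-0.0029  0.0123  0.2447] turn frac [-0.0027  0.0003 -0.0015]
```

View pics/side1.png

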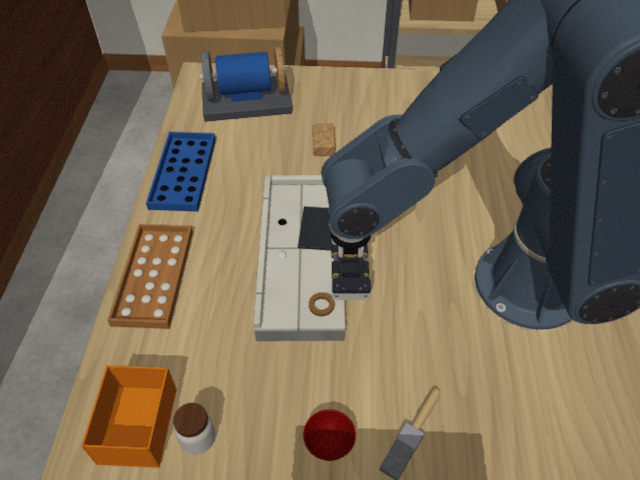

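View pics/wrist1.png

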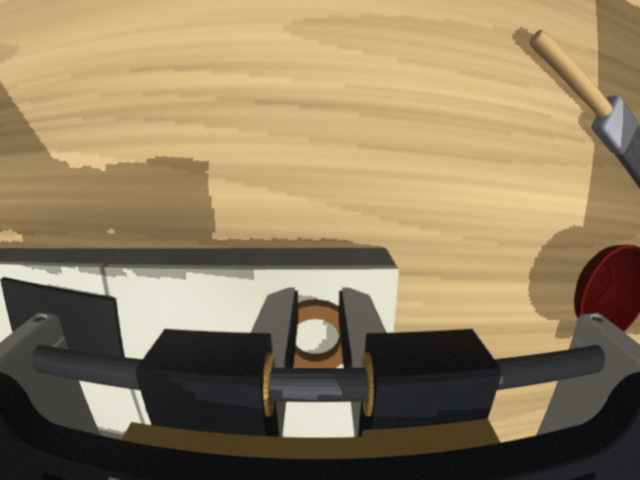

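The wrist view shows the ring centred between the fingertips, at about (318,335). I'll lower and start the push.

```bash
python3 -m jog '[{"gripper":0.57,"x":0,"y":0,"z":0.1,"ax":0,"ay":0,"az":0},{"gripper":0.57,"x":0,"y":0,"z":0.19,"ax":0,"ay":0,"az":0},{"gripper":0.57,"x":0,"y":0,"z":0.23,"ax":0,"ay":0,"az":0},{"gripper":0.57,"x":0,"y":0,"z":0.244,"ax":0,"ay":0,"az":0},{"gripper":0.57,"x":0,"y":0,"z":0.244,"ax":0,"ay":0,"az":0}]' 20
python3 plan.py 23 132 54 90
```

```text
time: 1.97
ee_pos: [0.4224, 0.1178, 0.0583]
eef_rot: [0.0, 0.689, 0.725, 0.0]
contact_force: [0.5, 0.1, 0.5]
grip_width: 0.0197
t 1.97 L(-92.6,134.1) z58.3 yaw 90.0 tilt -1.0000 F [0.5 0.1 0.5] w0.0197 q [ 0.17  0.41  2.06 -0.    0.67 -1.46]
world d [ 0.1156  0.0039 -0.0043] shift frac [-0.0082  0.4624  0.0176] turn frac [ 0.0005 -0.     -0.    ]
```

```bash
python3 -m jog '[{"gripper":0.57,"x":-0.008,"y":0,"z":0.017,"ax":0,"ay":0,"az":0},{"gripper":0.57,"x":-0.008,"y":0.02,"z":0.017,"ax":0,"ay":0,"az":0},{"gripper":0.57,"x":-0.008,"y":0.05,"z":0.017,"ax":0,"ay":0,"az":0},{"gripper":0.57,"x":-0.008,"y":0.075,"z":0.017,"ax":0,"ay":0,"az":0},{"gripper":0.57,"x":-0.008,"y":0.1,"z":0.017,"ax":0,"ay":0,"az":0}]' 20
python3 plan.py 23 132 54 90
python3 -m jog '[{"gripper":0.57,"x":0,"y":0.02,"z":0,"ax":0,"ay":0,"az":0},{"gripper":0.57,"x":0,"y":0.04,"z":0,"ax":0,"ay":0,"az":0},{"gripper":0.57,"x":0,"y":0.06,"z":0,"ax":0,"ay":0,"az":0},{"gripper":0.57,"x":0,"y":0.08,"z":0,"ax":0,"ay":0,"az":0},{"gripper":0.57,"x":0,"y":0.1,"z":0,"ax":0,"ay":0,"az":0}]' 20
python3 plan.py 23 132 54 90
python3 -c "
from h import *
for n in('side',):cv2.imwrite(f'pics/{n}2.png',viewer.capture(n)[150:350,230:430])"
```

```text
time: 2.38
ee_pos: [0.448, 0.1169, 0.0538]
eef_rot: [0.0, 0.689, 0.725, 0.0]
contact_force: [-1.5, 0.2, 0.5]
grip_width: 0.0199
t 2.38 L(-67.0,131.8) z53.8 yaw 90.0 tilt -1.0000 F [-1.5  0.2  0.5] w0.0199 q [ 0.15  0.46  2.   -0.    0.68 -1.47]
world d [0.0899 0.0048 0.0002] shift frac [ 0.0009  0.3601 -0.0004] turn frac [ 0.0005 -0.     -0.0003]
time: 2.8
ee_pos: [0.4723, 0.1181, 0.0533]
eef_rot: [-0.0, 0.689, 0.725, -0.0]
contact_force: [-0.3, -0.0, 0.7]
grip_width: 0.0202
t 2.80 L(-42.7,131.8) z53.3 yaw 90.0 tilt -1.0000 F [-0.3 -0.   0.7] w0.0202 q [ 0.15  0.49  1.94 -0.    0.71 -1.47]
world d [0.0656 0.0036 0.0007] shift frac [ 0.0009  0.2627 -0.0027] turn frac [-0.0001  0.     -0.0003]
```

View pics/side2.png

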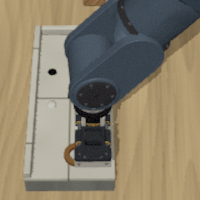

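The ring can be seen just ahead of the fingers at about (70,153) and is moving with them. I'll keep pushing.

```bash
python3 -m jog '[{"gripper":0.57,"x":0,"y":0.03,"z":0,"ax":0,"ay":0,"az":0},{"gripper":0.57,"x":0,"y":0.06,"z":0,"ax":0,"ay":0,"az":0},{"gripper":0.57,"x":0,"y":0.09,"z":0,"ax":0,"ay":0,"az":0},{"gripper":0.57,"x":0,"y":0.115,"z":0,"ax":0,"ay":0,"az":0},{"gripper":0.57,"x":0,"y":0.14,"z":0,"ax":0,"ay":0,"az":0}]' 20
python3 plan.py 23 132 54 90
python3 -m jog '[{"gripper":0.57,"x":0,"y":0.02,"z":0,"ax":0,"ay":0,"az":0},{"gripper":0.57,"x":0,"y":0.04,"z":0,"ax":0,"ay":0,"az":0},{"gripper":0.57,"x":0,"y":0.06,"z":0,"ax":0,"ay":0,"az":0},{"gripper":0.57,"x":0,"y":0.08,"z":0,"ax":0,"ay":0,"az":0},{"gripper":0.57,"x":0,"y":0.09,"z":0,"ax":0,"ay":0,"az":0}]' 20
python3 plan.py 23 132 54 90
python3 -c "
from h import *
for n in('side','wrist'):cv2.imwrite(f'pics/{n}3.png',viewer.capture(n))"
```

```text
time: 3.27
ee_pos: [0.5076, 0.1199, 0.0534]
eef_rot: [0.0, 0.689, 0.725, 0.0]
contact_force: [-0.7, -0.5, 0.3]
grip_width: 0.0203
t 3.27 L(-7.4,131.8) z53.4 yaw 90.0 tilt -1.0000 F [-0.7 -0.5  0.3] w0.0203 q [ 0.14  0.54  1.85  0.    0.76 -1.48]
world d [0.0303 0.0018 0.0006] shift frac [ 0.0009  0.1214 -0.0025] turn frac [ 0.     -0.     -0.0003]
time: 3.68
ee_pos: [0.53, 0.1211, 0.0534]
eef_rot: [0.0, 0.689, 0.725, 0.0]
contact_force: [-1.2, -0.6, -0.0]
grip_width: 0.0202
t 3.68 L(15.1,131.8) z53.4 yaw 90.0 tilt -1.0000 F [-1.2 -0.6 -0. ] w0.0202 q [ 0.14  0.57  1.79 -0.    0.78 -1.48]
world d [0.0079 0.0006 0.0006] shift frac [ 0.0009  0.0317 -0.0024] turn frac [ 0.0003 -0.     -0.0003]
```

View pics/side3.png

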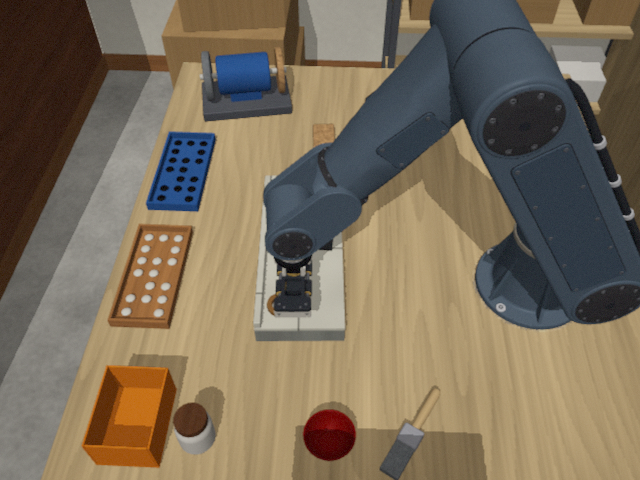

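View pics/wrist3.png

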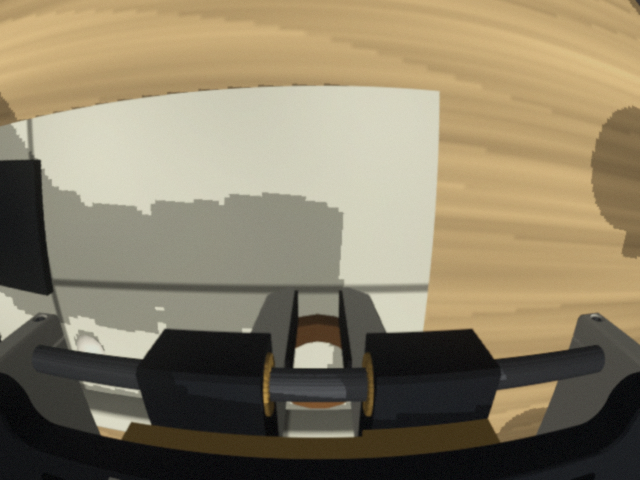

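The ring is still centred between the fingers, near (318,360) in the wrist view. About 8 mm remains, so I'll take small steps and watch the force.

```bash
python3 -m jog '[{"gripper":0.57,"x":0,"y":0.008,"z":0,"ax":0,"ay":0,"az":0},{"gripper":0.57,"x":0,"y":0.014,"z":0,"ax":0,"ay":0,"az":0},{"gripper":0.57,"x":0,"y":0.02,"z":0,"ax":0,"ay":0,"az":0},{"gripper":0.57,"x":0,"y":0.024,"z":0,"ax":0,"ay":0,"az":0},{"gripper":0.57,"x":0,"y":0.024,"z":0,"ax":0,"ay":0,"az":0}]' 20
python3 plan.py 23 132 54 90
python3 -m jog '[{"gripper":0.57,"x":0,"y":0.003,"z":0,"ax":0,"ay":0,"az":0},{"gripper":0.57,"x":0,"y":0.006,"z":0,"ax":0,"ay":0,"az":0},{"gripper":0.57,"x":0,"y":0.006,"z":0,"ax":0,"ay":0,"az":0}]' 20
python3 plan.py 23 132 54 90
```

```text
time: 4.2
ee_pos: [0.5355, 0.1214, 0.0534]
eef_rot: [0.0, 0.689, 0.725, 0.0]
contact_force: [-0.9, -0.9, -0.6]
grip_width: 0.0202
t 4.20 L(20.5,131.8) z53.4 yaw 90.0 tilt -1.0000 F [-0.9 -0.9 -0.6] w0.0202 q [ 0.14  0.57  1.78 -0.    0.79 -1.48]
world d [0.0024 0.0003 0.0006] shift frac [ 0.0008  0.0098 -0.0024] turn frac [ 0.0001 -0.     -0.0003]
time: 4.45
ee_pos: [0.5369, 0.1214, 0.0534]
eef_rot: [0.0, 0.689, 0.725, 0.0]
contact_force: [-0.3, -0.6, -0.5]
grip_width: 0.0204
t 4.45 L(22.0,131.8) z53.4 yaw 90.0 tilt -1.0000 F [-0.3 -0.6 -0.5] w0.0204 q [ 0.14  0.58  1.77 -0.    0.79 -1.48]
world d [0.001  0.0003 0.0006] shift frac [ 0.0009  0.0041 -0.0024] turn frac [ 0.     -0.     -0.0003]
```

```bash
python3 -m jog '[{"gripper":0.57,"x":0,"y":0.004,"z":0,"ax":0,"ay":0,"az":0},{"gripper":0.57,"x":0,"y":0.006,"z":0,"ax":0,"ay":0,"az":0},{"gripper":0.57,"x":0,"y":0.006,"z":0,"ax":0,"ay":0,"az":0}]' 20
python3 plan.py 
python3 -m jog '[{"gripper":0.57,"x":0,"y":0.004,"z":0,"ax":0,"ay":0,"az":0},{"gripper":0.57,"x":0,"y":0.006,"z":0,"ax":0,"ay":0,"az":0},{"gripper":0.57,"x":0,"y":0.006,"z":0,"ax":0,"ay":0,"az":0}]' 20
python3 plan.py
```

```text
time: 4.7
ee_pos: [0.5384, 0.1215, 0.0534]
eef_rot: [0.0, 0.689, 0.725, 0.0]
contact_force: [-0.6, -0.0, 0.3]
grip_width: 0.0202
t 4.70 L(23.5,131.7) z53.4 yaw 90.0 tilt -1.0000 F [-0.6 -0.   0.3] w0.0202 q [ 0.14  0.58  1.77 -0.    0.79 -1.48]
time: 4.95
ee_pos: [0.539, 0.1215, 0.0532]
eef_rot: [-0.001, 0.689, 0.725, -0.001]
contact_force: [-5.8, -0.2, 3.6]
grip_width: 0.0198
t 4.95 L(24.1,131.8) z53.2 yaw 90.0 tilt -1.0000 F [-5.8 -0.2  3.6] w0.0198 q [ 0.14  0.58  1.77  0.    0.8  -1.48]
```

The force rose to about 6 N at 24 mm, close to the expected 23, so the ring is against the border. I'll back off, lift, and move across to the far side of the blank.

```bash
python3 -m jog '[{"gripper":0.57,"x":0,"y":-0.03,"z":0,"ax":0,"ay":0,"az":0},{"gripper":0.57,"x":0,"y":-0.15,"z":0,"ax":0,"ay":0,"az":0},{"gripper":0.57,"x":0,"y":-0.2,"z":-0.1,"ax":0,"ay":0,"az":0},{"gripper":0.57,"x":0,"y":-0.2,"z":-0.25,"ax":0,"ay":0,"az":0},{"gripper":0.57,"x":0,"y":-0.2,"z":-0.3,"ax":0,"ay":0,"az":0}]' 20
python3 plan.py -33 -180 130 0
```

```text
time: 5.37
ee_pos: [0.4905, 0.1192, 0.1321]
eef_rot: [0.001, 0.689, 0.725, 0.002]
contact_force: [0.6, -0.3, 0.2]
grip_width: 0.0199
t 5.37 L(-24.5,132.0) z132.1 yaw 90.0 tilt -1.0000 F [ 0.6 -0.3  0.2] w0.0199 q [ 0.15  0.38  1.85 -0.    0.9  -1.48]
world d [ 0.0075 -0.312  -0.0021] shift frac [-1.248  -0.0339  0.0078] turn frac [ 0.0021 -0.0025  0.9999]
```

```bash
python3 -m jog '[{"gripper":0.22,"x":-0.1,"y":-0.01,"z":0,"ax":0,"ay":0,"az":0.075},{"gripper":0.22,"x":-0.2,"y":-0.01,"z":0,"ax":0,"ay":0,"az":0.15},{"gripper":0.22,"x":-0.3,"y":-0.01,"z":0,"ax":0,"ay":0,"az":0.225},{"gripper":0.22,"x":-0.4,"y":-0.02,"z":0,"ax":0,"ay":0,"az":0.3},{"gripper":0.22,"x":-0.5,"y":-0.02,"z":0,"ax":0,"ay":0,"az":0.375}]' 20
python3 plan.py -33 -180 130 0
python3 -c "
from h import *
for n in('top',):cv2.imwrite(f'pics/{n}4.png',cv2.resize(viewer.capture(n)[160:280,240:440],None,fx=3,fy=3))"
```

```text
time: 5.78
ee_pos: [0.4908, -0.0071, 0.1285]
eef_rot: [0.0, 0.871, 0.491, 0.0]
contact_force: [-0.3, 0.2, -0.4]
grip_width: 0.0362
t 5.78 L(-30.7,5.8) z128.5 yaw 55.9 tilt -1.0000 F [-0.3  0.2 -0.4] w0.0362 q [-0.11  0.37  1.89 -0.    0.89 -1.14]
world d [ 0.0072 -0.1856  0.0015] shift frac [-0.6205  0.4088 -0.0058] turn frac [ 4.000e-04 -5.000e-04  6.212e-01]
```

View pics/top4.png

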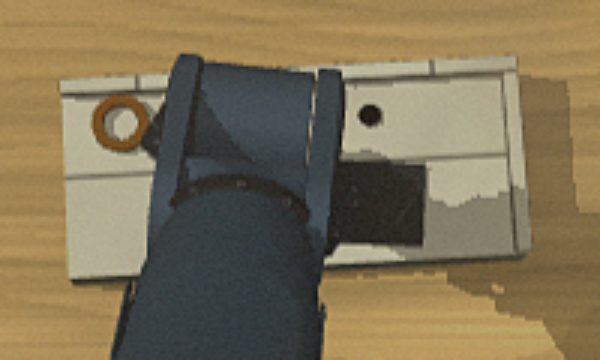

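The ring sits against the far border at crop (120,123), and the blank and black stone haven't moved. I'll carry on to the right-hand side of the blank.

```bash
python3 -m jog '[{"gripper":0.22,"x":-0.12,"y":0.08,"z":0,"ax":0,"ay":0,"az":0.075},{"gripper":0.22,"x":-0.24,"y":0.16,"z":0,"ax":0,"ay":0,"az":0.15},{"gripper":0.22,"x":-0.36,"y":0.24,"z":0,"ax":0,"ay":0,"az":0.225},{"gripper":0.22,"x":-0.48,"y":0.32,"z":0,"ax":0,"ay":0,"az":0.3},{"gripper":0.22,"x":-0.62,"y":0.41,"z":0,"ax":0,"ay":0,"az":0.375}]' 20
python3 plan.py -33 -180 130 0
```

```text
time: 6.25
ee_pos: [0.4997, -0.1928, 0.1285]
eef_rot: [0.0, 0.976, 0.218, 0.0]
contact_force: [0.2, -0.7, 0.0]
grip_width: 0.0367
t 6.25 L(-31.4,-180.1) z128.5 yaw 22.2 tilt -1.0000 F [ 0.2 -0.7  0. ] w0.0367 q [-0.46  0.44  1.77  0.    0.93 -0.89]
world d [-0.0016  0.0001  0.0015] shift frac [-0.0058 -0.003  -0.0059] turn frac [ 0.0003 -0.0004  0.2468]
```

```bash
python3 -m jog '[{"gripper":0.22,"x":-0.005,"y":-0.003,"z":0,"ax":0,"ay":0,"az":0.075},{"gripper":0.22,"x":-0.005,"y":-0.003,"z":0.1,"ax":0,"ay":0,"az":0.15},{"gripper":0.22,"x":-0.005,"y":-0.003,"z":0.2,"ax":0,"ay":0,"az":0.225},{"gripper":0.22,"x":-0.005,"y":-0.003,"z":0.22,"ax":0,"ay":0,"az":0.247},{"gripper":0.22,"x":-0.005,"y":-0.003,"z":0.22,"ax":0,"ay":0,"az":0.247}]' 20
python3 plan.py -33 -176 53 0
python3 -c "
from h import *
for n in('top','wrist'):cv2.imwrite(f'pics/{n}5.png',viewer.capture(n))"
```

```text
time: 6.67
ee_pos: [0.4974, -0.1911, 0.0717]
eef_rot: [-0.001, 1.0, 0.027, -0.001]
contact_force: [0.3, 1.0, -0.2]
grip_width: 0.0362
t 6.67 L(-33.6,-178.3) z71.7 yaw 0.2 tilt -1.0000 F [ 0.3  1.  -0.2] w0.0362 q [-0.45  0.52  1.81 -0.    0.81 -0.51]
world d [ 0.0005  0.0023 -0.0187] shift frac [ 0.0025 -0.0089  0.075 ] turn frac [-0.0008  0.0014  0.0019]
```

View pics/wrist5.png

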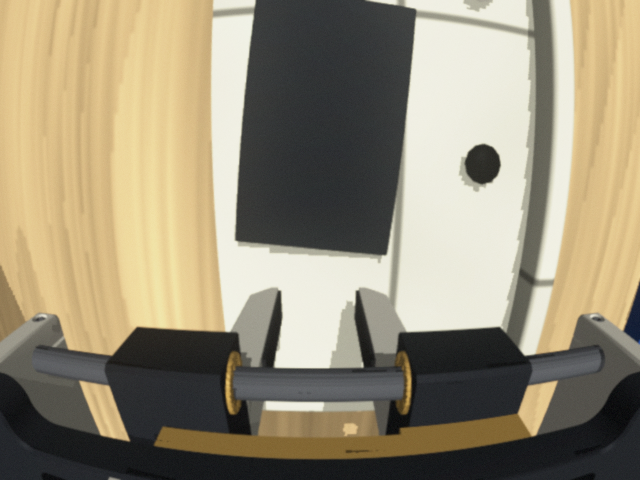

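View pics/top5.png

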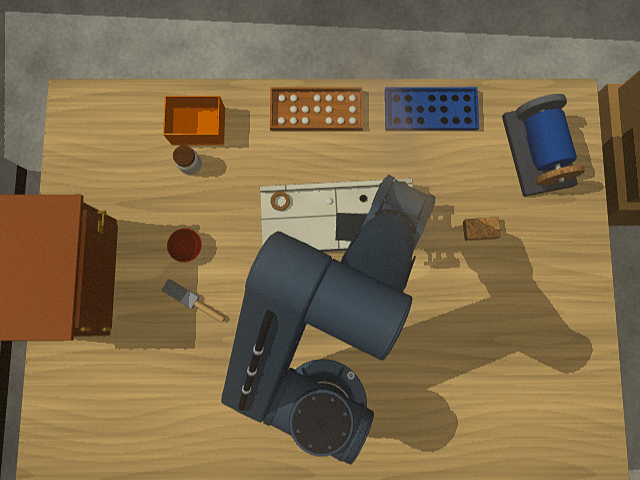

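The wrist view shows the blank's trailing edge from (237,242) to (387,254), straight ahead of the fingers, and its +x corner is the nearer one. I'll lower and start the push.

```bash
python3 -m jog '[{"gripper":0.22,"x":-0.005,"y":0,"z":0.04,"ax":0,"ay":0,"az":0},{"gripper":0.22,"x":-0.005,"y":0,"z":0.07,"ax":0,"ay":0,"az":0},{"gripper":0.22,"x":-0.005,"y":0,"z":0.075,"ax":0,"ay":0,"az":0.002},{"gripper":0.22,"x":-0.005,"y":0,"z":0.075,"ax":0,"ay":0,"az":0.002}]' 20
python3 plan.py -35 100 53 0
```

```text
time: 7.1
ee_pos: [0.4969, -0.1915, 0.0541]
eef_rot: [-0.0, 1.0, 0.026, -0.0]
contact_force: [0.0, 0.7, 0.1]
grip_width: 0.0362
t 7.10 L(-34.1,-178.6) z54.1 yaw 0.1 tilt -1.0000 F [0.  0.7 0.1] w0.0362 q [-0.46  0.55  1.82 -0.    0.77 -0.51]
world d [-0.0152  0.2782 -0.0011] shift frac [-0.002  -1.1145  0.005 ] turn frac [-0.0003  0.0005  0.0009]
```

```bash
python3 -m jog '[{"gripper":0.22,"x":-0.002,"y":-0.01,"z":0.006,"ax":0,"ay":0,"az":0.001},{"gripper":0.22,"x":-0.002,"y":-0.03,"z":0.006,"ax":0,"ay":0,"az":0.001},{"gripper":0.22,"x":-0.002,"y":-0.05,"z":0.006,"ax":0,"ay":0,"az":0.001},{"gripper":0.22,"x":-0.002,"y":-0.065,"z":0.006,"ax":0,"ay":0,"az":0.001},{"gripper":0.22,"x":-0.002,"y":-0.08,"z":0.006,"ax":0,"ay":0,"az":0.001}]' 20
python3 plan.py -35 92.5 52.8 0
python3 -m jog '[{"gripper":0.22,"x":0,"y":-0.015,"z":0,"ax":0,"ay":0,"az":0},{"gripper":0.22,"x":0,"y":-0.03,"z":0,"ax":0,"ay":0,"az":0},{"gripper":0.22,"x":0,"y":-0.045,"z":0,"ax":0,"ay":0,"az":0},{"gripper":0.22,"x":0,"y":-0.06,"z":0,"ax":0,"ay":0,"az":0},{"gripper":0.22,"x":0,"y":-0.08,"z":0,"ax":0,"ay":0,"az":0}]' 20
python3 plan.py -35 92.5 52.8 0
python3 -c "
from h import *
for n in('wrist',):cv2.imwrite(f'pics/{n}6.png',viewer.capture(n))"
```

```text
time: 7.52
ee_pos: [0.4957, -0.1712, 0.0533]
eef_rot: [0.0, 1.0, 0.026, 0.0]
contact_force: [0.1, -0.4, -0.5]
grip_width: 0.0363
t 7.52 L(-34.3,-158.3) z53.3 yaw -0.0 tilt -1.0000 F [ 0.1 -0.4 -0.5] w0.0363 q [-0.42  0.54  1.84 -0.    0.76 -0.47]
world d [-0.0136  0.2504 -0.0005] shift frac [-0.0031 -1.0032  0.0018] turn frac [ 0.0001 -0.0002 -0.0001]
time: 7.93
ee_pos: [0.4947, -0.1515, 0.0532]
eef_rot: [0.0, 1.0, 0.025, 0.0]
contact_force: [0.7, -1.1, 0.5]
grip_width: 0.0363
t 7.93 L(-34.3,-138.6) z53.2 yaw -0.0 tilt -1.0000 F [ 0.7 -1.1  0.5] w0.0363 q [-0.39  0.53  1.86 -0.    0.75 -0.44]
world d [-0.0126  0.2308 -0.0004] shift frac [-0.0035 -0.9244  0.0014] turn frac [ 0.0001 -0.0002 -0.0004]
```

View pics/wrist6.png

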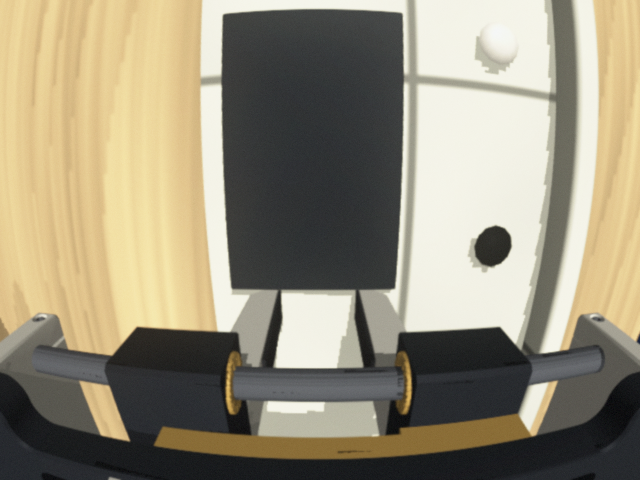

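The blank is now square and its trailing edge, (230,290)-(395,290), rests on both fingertips. It's well clear of the stones. I'll continue the push.

```bash
python3 -m jog '[{"gripper":0.22,"x":0,"y":-0.022,"z":0,"ax":0,"ay":0,"az":0},{"gripper":0.22,"x":0,"y":-0.045,"z":0,"ax":0,"ay":0,"az":0},{"gripper":0.22,"x":0,"y":-0.07,"z":0,"ax":0,"ay":0,"az":0},{"gripper":0.22,"x":0,"y":-0.095,"z":0,"ax":0,"ay":0,"az":0},{"gripper":0.22,"x":0,"y":-0.12,"z":0,"ax":0,"ay":0,"az":0}]' 20
python3 plan.py -34 92.5 52.8 0
python3 -m jog '[{"gripper":0.22,"x":0,"y":-0.025,"z":0,"ax":0,"ay":0,"az":0},{"gripper":0.22,"x":0,"y":-0.05,"z":0,"ax":0,"ay":0,"az":0},{"gripper":0.22,"x":0,"y":-0.075,"z":0,"ax":0,"ay":0,"az":0},{"gripper":0.22,"x":0,"y":-0.1,"z":0,"ax":0,"ay":0,"az":0},{"gripper":0.22,"x":0,"y":-0.125,"z":0,"ax":0,"ay":0,"az":0}]' 20
python3 plan.py -34 92.5 52.8 0
python3 -m jog '[{"gripper":0.22,"x":0,"y":-0.025,"z":0,"ax":0,"ay":0,"az":0},{"gripper":0.22,"x":0,"y":-0.05,"z":0,"ax":0,"ay":0,"az":0},{"gripper":0.22,"x":0,"y":-0.075,"z":0,"ax":0,"ay":0,"az":0},{"gripper":0.22,"x":0,"y":-0.1,"z":0,"ax":0,"ay":0,"az":0},{"gripper":0.22,"x":0,"y":-0.125,"z":0,"ax":0,"ay":0,"az":0}]' 20
python3 plan.py -34 92.5 52.8 0
python3 -c "
from h import *
for n in('wrist',):cv2.imwrite(f'pics/{n}7.png',viewer.capture(n))"
```

```text
time: 8.4
ee_pos: [0.493, -0.121, 0.0531]
eef_rot: [-0.0, 1.0, 0.026, -0.0]
contact_force: [0.2, -0.8, 0.2]
grip_width: 0.0362
t 8.40 L(-34.4,-108.1) z53.1 yaw -0.0 tilt -1.0000 F [ 0.2 -0.8  0.2] w0.0362 q [-0.33  0.52  1.89  0.    0.74 -0.38]
world d [-0.0099  0.2003 -0.0003] shift frac [ 0.0013 -0.8024  0.0014] turn frac [-0.      0.     -0.0002]
time: 8.82
ee_pos: [0.4914, -0.0899, 0.0531]
eef_rot: [-0.0, 1.0, 0.026, -0.0]
contact_force: [-0.3, -0.9, 0.5]
grip_width: 0.0362
t 8.82 L(-34.3,-76.9) z53.1 yaw -0.0 tilt -1.0000 F [-0.3 -0.9  0.5] w0.0362 q [-0.27  0.51  1.91 -0.    0.73 -0.33]
world d [-0.0084  0.1692 -0.0003] shift frac [ 0.0011 -0.6777  0.0013] turn frac [-0.      0.     -0.0003]
time: 9.23
ee_pos: [0.4898, -0.0587, 0.0531]
eef_rot: [-0.0, 1.0, 0.025, -0.0]
contact_force: [-0.5, 0.1, 0.5]
grip_width: 0.0363
t 9.23 L(-34.3,-45.7) z53.1 yaw -0.0 tilt -1.0000 F [-0.5  0.1  0.5] w0.0363 q [-0.21  0.5   1.92  0.    0.72 -0.26]
world d [-0.0068  0.138  -0.0003] shift frac [ 0.0011 -0.5527  0.0013] turn frac [-0.      0.     -0.0003]
```

View pics/wrist7.png

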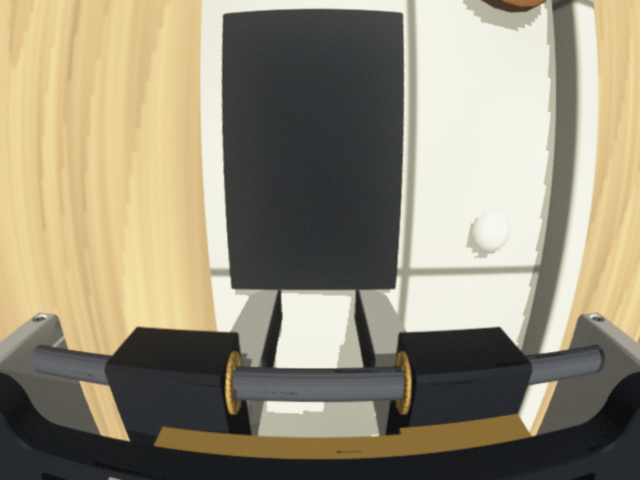

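The blank is still square and lined up, with the ring clear at the top right, about (512,0). Continuing.

```bash
python3 -m jog '[{"gripper":0.22,"x":0,"y":-0.025,"z":0,"ax":0,"ay":0,"az":0},{"gripper":0.22,"x":0,"y":-0.05,"z":0,"ax":0,"ay":0,"az":0},{"gripper":0.22,"x":0,"y":-0.075,"z":0,"ax":0,"ay":0,"az":0},{"gripper":0.22,"x":0,"y":-0.1,"z":0,"ax":0,"ay":0,"az":0},{"gripper":0.22,"x":0,"y":-0.125,"z":0,"ax":0,"ay":0,"az":0}]' 20
python3 plan.py -34 92.5 52.8 0
python3 -m jog '[{"gripper":0.22,"x":0,"y":-0.025,"z":0,"ax":0,"ay":0,"az":0},{"gripper":0.22,"x":0,"y":-0.05,"z":0,"ax":0,"ay":0,"az":0},{"gripper":0.22,"x":0,"y":-0.075,"z":0,"ax":0,"ay":0,"az":0},{"gripper":0.22,"x":0,"y":-0.1,"z":0,"ax":0,"ay":0,"az":0},{"gripper":0.22,"x":0,"y":-0.125,"z":0,"ax":0,"ay":0,"az":0}]' 20
python3 plan.py -34 92.5 52.8 0
python3 -m jog '[{"gripper":0.22,"x":0,"y":-0.025,"z":0,"ax":0,"ay":0,"az":0},{"gripper":0.22,"x":0,"y":-0.05,"z":0,"ax":0,"ay":0,"az":0},{"gripper":0.22,"x":0,"y":-0.075,"z":0,"ax":0,"ay":0,"az":0},{"gripper":0.22,"x":0,"y":-0.1,"z":0,"ax":0,"ay":0,"az":0},{"gripper":0.22,"x":0,"y":-0.12,"z":0,"ax":0,"ay":0,"az":0},{"gripper":0.22,"x":0,"y":-0.12,"z":0,"ax":0,"ay":0,"az":0}]' 20
python3 plan.py -34 92.5 52.8 0
```

```text
time: 9.7
ee_pos: [0.4882, -0.0275, 0.0531]
eef_rot: [0.0, 1.0, 0.026, -0.0]
contact_force: [-0.0, -1.1, 0.5]
grip_width: 0.0362
t 9.70 L(-34.3,-14.4) z53.1 yaw -0.0 tilt -1.0000 F [-0.  -1.1  0.5] w0.0362 q [-0.15  0.49  1.93 -0.    0.71 -0.2 ]
world d [-0.0052  0.1068 -0.0003] shift frac [ 0.0011 -0.4277  0.0013] turn frac [ 0.      0.     -0.0003]
time: 10.12
ee_pos: [0.4866, 0.0037, 0.0531]
eef_rot: [-0.0, 1.0, 0.026, -0.0]
contact_force: [-0.2, -0.2, 0.2]
grip_width: 0.0363
t 10.12 L(-34.3,16.9) z53.1 yaw -0.0 tilt -1.0000 F [-0.2 -0.2  0.2] w0.0363 q [-0.09  0.49  1.94 -0.    0.71 -0.14]
world d [-0.0036  0.0756 -0.0003] shift frac [ 0.0011 -0.3026  0.0013] turn frac [-0.      0.     -0.0002]
t 10.12 L(-34.3,16.9) z53.1 yaw -0.0 tilt -1.0000 F [-0.2 -0.2  0.2] w0.0363 q [-0.09  0.49  1.94 -0.    0.71 -0.14]
world d [-0.0036  0.0756 -0.0003] shift frac [ 0.0011 -0.3026  0.0013] turn frac [-0.      0.     -0.0002]$: bad value
```

```bash
python3 -m jog '[{"gripper":0.22,"x":0,"y":-0.025,"z":0,"ax":0,"ay":0,"az":0},{"gripper":0.22,"x":0,"y":-0.05,"z":0,"ax":0,"ay":0,"az":0},{"gripper":0.22,"x":0,"y":-0.075,"z":0,"ax":0,"ay":0,"az":0},{"gripper":0.22,"x":0,"y":-0.1,"z":0,"ax":0,"ay":0,"az":0},{"gripper":0.22,"x":0,"y":-0.12,"z":0,"ax":0,"ay":0,"az":0}]' 20
python3 -m jog '[{"gripper":0.22,"x":0,"y":-0.02,"z":0,"ax":0,"ay":0,"az":0},{"gripper":0.22,"x":0,"y":-0.04,"z":0,"ax":0,"ay":0,"az":0},{"gripper":0.22,"x":0,"y":-0.06,"z":0,"ax":0,"ay":0,"az":0},{"gripper":0.22,"x":0,"y":-0.07,"z":0,"ax":0,"ay":0,"az":0},{"gripper":0.22,"x":0,"y":-0.07,"z":0,"ax":0,"ay":0,"az":0}]' 20
python3 plan.py -34 92.5 52.8 0
python3 -c "
from h import *
for n in('top','side','wrist'):cv2.imwrite(f'pics/{n}8.png',viewer.capture(n))"
```

```text
time: 10.53
ee_pos: [0.4851, 0.0338, 0.0531]
eef_rot: [-0.0, 1.0, 0.026, 0.0]
contact_force: [-0.2, -1.1, 1.1]
grip_width: 0.0362
time: 10.95
ee_pos: [0.4842, 0.051, 0.0531]
eef_rot: [-0.0, 1.0, 0.026, -0.0]
contact_force: [-0.2, 1.0, 0.1]
grip_width: 0.036
t 10.95 L(-34.3,64.2) z53.1 yaw 0.0 tilt -1.0000 F [-0.2  1.   0.1] w0.0360 q [ 0.01  0.49  1.94  0.    0.71 -0.04]
world d [-0.0012  0.0283 -0.0003] shift frac [ 0.0011 -0.1132  0.0013] turn frac [-0.  0.  0.]
```

View pics/wrist8.png

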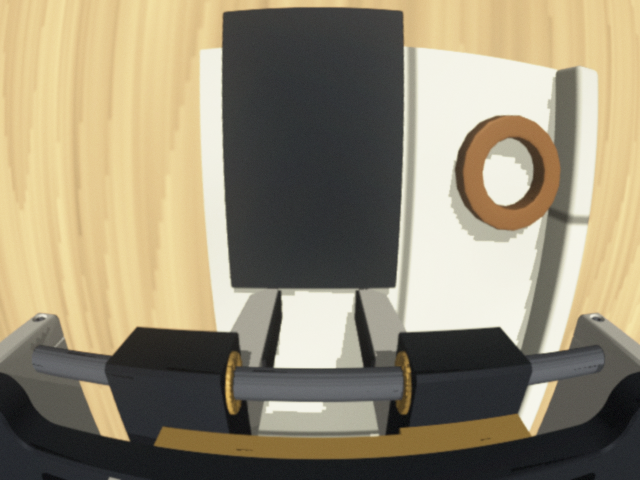

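View pics/side8.png

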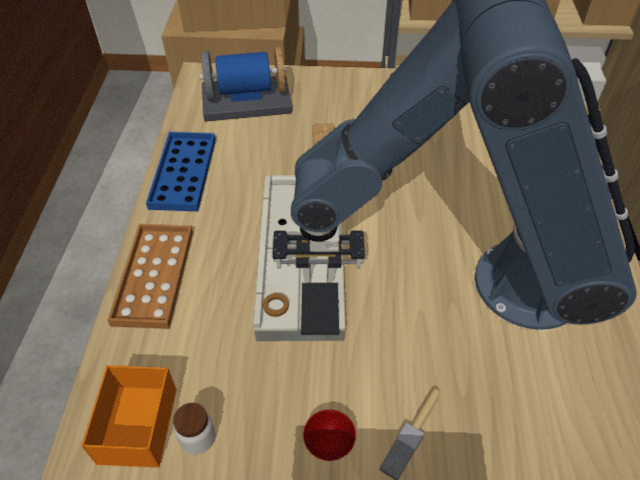

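View pics/top8.png

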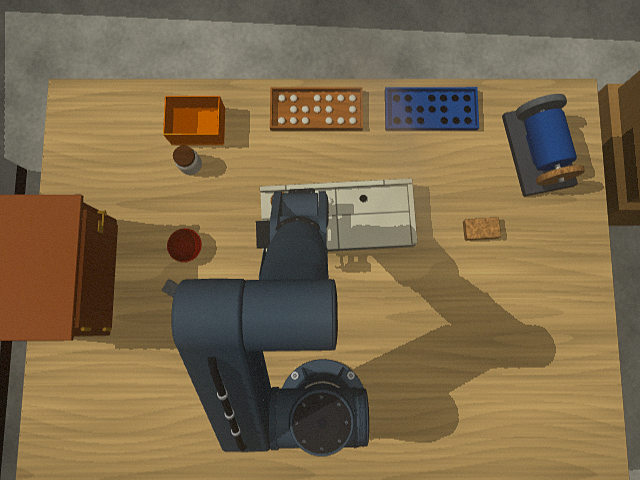

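The wrist view shows the blank overhanging the end squarely, with the ring still against the border at (508,172). I'll measure the overhang from the fixed cameras relative to the ledge end.

```bash
cat > over.py <<'E'
import sys
from plan import *
from ledge import fit
k=sys.argv[1]; 
ct=viewer.get_calibration("top");cs=viewer.get_calibration("side")
# reference: same-camera corner
Ot=np.array([.42136,.17235]);Os=np.array([.42287,.17518])
im=cv2.GaussianBlur(cv2.imread(f"pics/top{k}.png").astype(float).max(2),(3,3),0)
def cross(v,i0): # first crossing bright->dark along array
    t=(v[:4].mean()+v[-4:].mean())/2;j=np.where((v[:-1]>t)&(v[1:]<=t))[0][0];return i0+j+(v[j]-t)/(v[j]-v[j+1])
P=[]
for y in range(226,245):
    P.append((cross(im[y,240:264],240),y))
f=fit(P);v=f[0];a=plane(ct,v[2:],.057);b=plane(ct,[v[2]+10*v[0],v[3]+10*v[1]],.057)
d=RL.T@((a+b)[:2]/2-Ot)+[-.09,0];e=RL.T@(b-a)[:2];print("top: x %.1f overhang %.1f slope %.3f res %.2f"%(d[0]*1e3,d[1]*1e3,e[1]/e[0],f[2]))
im=cv2.GaussianBlur(cv2.imread(f"pics/side{k}.png").astype(float).max(2),(3,3),0)
P=[]
for x in range(305,337):
    w=im[318:352,x][::-1]
    P.append((x,351-cross(w,0)))
f=fit(P);v=f[0];a=plane(cs,v[2:],.05);b=plane(cs,[v[2]+10*v[0],v[3]+10*v[1]],.05)
d=RL.T@((a+b)[:2]/2-Os)+[-.09,0];e=RL.T@(b-a)[:2];print("side: row %.1f x %.1f overhang %.1f slope %.3f res %.2f"%(v[3],d[0]*1e3,d[1]*1e3,e[1]/e[0],f[2]))
E
sed -i 's/^im=cv2.imread("pics\/top0.png")/if __name__!="__main__": raise_=1\nim=cv2.imread("pics\/top0.png")/' ledge.py
python3 over.py 8 | tail -2
python3 -c "
import cv2
a=cv2.imread('pics/side8.png')[270:360,250:360];cv2.imwrite('pics/s8c.png',cv2.resize(a,None,fx=6,fy=6))"
```

```text
top: x -50.4 overhang 15.3 slope -0.010 res 0.04
side: row 339.2 x -49.5 overhang 23.3 slope -0.013 res 0.14
```

View pics/s8c.png

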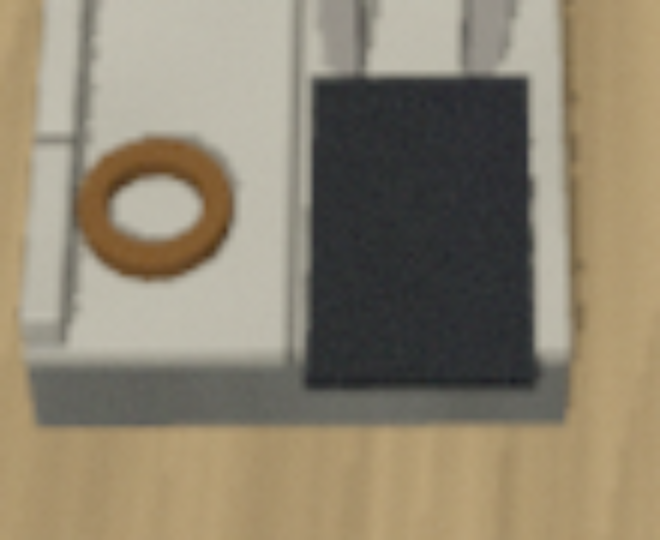

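The enlarged side view shows my side scan picked the bottom of the ledge face, not the blank. The blank's lower front edge is at crop row 388, about px 334.6. I'll fix that scan range.

Run:
```python
from h import *
im=cv2.imread("pics/side8.png").astype(float).max(2);print(im[322:350,320].astype(int), im[322:350,290].astype(int))
from plan import *
cs=viewer.get_calibration("side")
for r in (330,334,334.5,335): print(r,(toL(plane(cs,(320,r),.05))*1e3).round(1),(toL(plane(cs,(320,r),.057))*1e3).round(1))
im=cv2.imread("pics/top8.png").astype(float).max(2);print(im[235,245:270].astype(int),im[200,250:275].astype(int))
```

```text
[ 52  49  46  51  48  48  44  52  47  45  47  35  61  95 106 106 103 104
 118 166 181 181 182 184 184 184 184 186] [190 190 190 191 191 191 179 163 139 113  99 100 100  99  99  99 101 101
 111 160 172 172 172 172 172 172 172 174]
330 [-37.5 192.3] [-37.5 196.7]
334 [-37.5 202. ] [-37.5 206.3]
334.5 [-37.5 203.2] [-37.5 207.5]
335 [-37.5 204.4] [-37.5 208.7]
[167 159 162 159 164 158 162 165 163 164 181  65  45  47  53  49  54  51
  47  46  48  52  51  42  54] [153 156 155 152 158 154 152 152 151 149 158 186 184 183 181 184 186 183
 184 190 161 122  58  67  63]
```

Overhang estimates now are 11.7 mm from arm kinematics, about 11.3 from the side view and 15.3 from the top view, mean about 12.8. I'll push another 27 mm and then re-measure.

```bash
python3 -m jog '[{"gripper":0.22,"x":0,"y":-0.02,"z":0,"ax":0,"ay":0,"az":0},{"gripper":0.22,"x":0,"y":-0.04,"z":0,"ax":0,"ay":0,"az":0},{"gripper":0.22,"x":0,"y":-0.06,"z":0,"ax":0,"ay":0,"az":0},{"gripper":0.22,"x":0,"y":-0.075,"z":0,"ax":0,"ay":0,"az":0},{"gripper":0.22,"x":0,"y":-0.085,"z":0,"ax":0,"ay":0,"az":0}]' 20
python3 -m jog '[{"gripper":0.22,"x":0,"y":-0.01,"z":0,"ax":0,"ay":0,"az":0},{"gripper":0.22,"x":0,"y":-0.018,"z":0,"ax":0,"ay":0,"az":0},{"gripper":0.22,"x":0,"y":-0.022,"z":0,"ax":0,"ay":0,"az":0},{"gripper":0.22,"x":0,"y":-0.022,"z":0,"ax":0,"ay":0,"az":0}]' 20
python3 plan.py -34 92.5 52.8 0
python3 -c "
from h import *
for n in('top','side','wrist'):cv2.imwrite(f'pics/{n}9.png',viewer.capture(n))
a=cv2.imread('pics/side9.png')[270:360,250:360];cv2.imwrite('pics/s9c.png',cv2.resize(a,None,fx=6,fy=6))
im=cv2.imread('pics/side9.png').astype(int).max(2);print(im[325:360,320],im[322:345,290])
im=cv2.imread('pics/top9.png').astype(int).max(2);print(im[235,238:262],im[200,250:275])"
```

```text
time: 11.52
ee_pos: [0.4831, 0.0724, 0.0531]
eef_rot: [0.0, 1.0, 0.026, -0.0]
contact_force: [-0.5, -0.3, -0.1]
grip_width: 0.0361
time: 11.85
ee_pos: [0.4829, 0.0774, 0.0531]
eef_rot: [-0.0, 1.0, 0.026, 0.0]
contact_force: [0.1, -0.0, 0.4]
grip_width: 0.0362
t 11.85 L(-34.2,90.6) z53.1 yaw -0.0 tilt -1.0000 F [ 0.1 -0.   0.4] w0.0362 q [0.06 0.49 1.93 0.   0.71 0.01]
world d [ 0.0001  0.0019 -0.0003] shift frac [ 0.0009 -0.0075  0.0014] turn frac [-0.     -0.     -0.0002]
[ 48  48  49  48  47  53  46  57  49  43  50  48  49  49  50  54  54  39
  48  39  72 163 184 184 184 185 184 184 183 185 180 179 177 177 179] [191 190 191 191 190 191 179 161 139 112  98 101  99 100  99  99  98  98
 112 159 172 173 173]
[165 162 163 165 167 163 164 166 180  46  44  51  59  50  53  49  50  53
  51  44  36  97  88  84] [154 152 152 147 156 152 152 149 152 160  86  76  62  63  67  64  69  72
  44  42  51  86  79  75  77]
```

View pics/s9c.png

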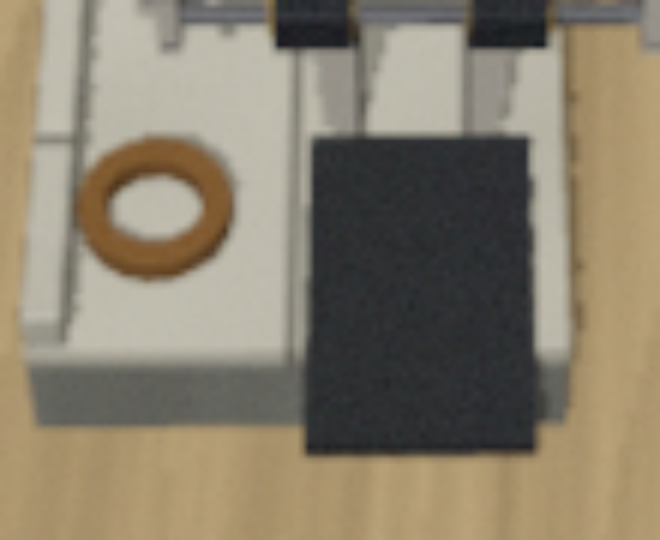

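View pics/wrist9.png

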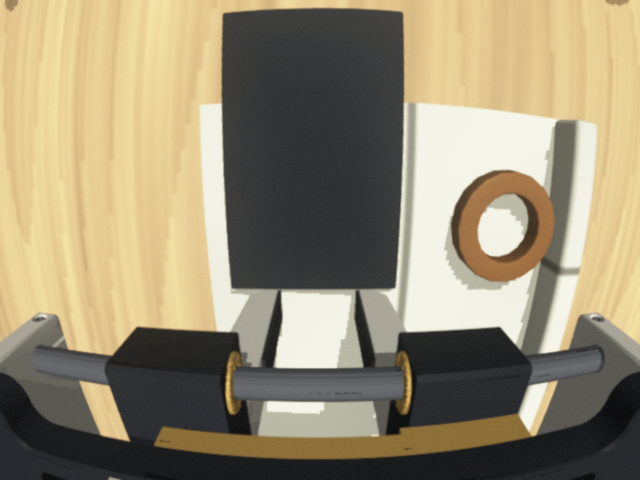

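Run:
```python
from plan import *
cs=viewer.get_calibration("side");ct=viewer.get_calibration("top")
L=lambda c,p,z:(toL(plane(c,p,z))*1e3).round(1)
print("side lead bottom",L(cs,(320,345.6),.05),"trail top",L(cs,(320,292.7),.057),"ledge end",L(cs,(300,328.5),.05),L(cs,(300,329.7),.05),L(cs,(300,331.5),.05))
print("top lead",L(ct,(246.6,235),.057),"ledge end",L(ct,(261.4,235),.05),L(ct,(260.5,200),.05))
# ring
for n,c,box in(("top",ct,(265,185,300,215)),("side",cs,(258,288,295,320))):
    im=cv2.imread(f"pics/{n}{4 if 0 else (5 if n=='top' else 9)}.png");hsv=cv2.cvtColor(im,cv2.COLOR_BGR2HSV)
    k=big((hsv[...,1]>90).astype(np.uint8)*255,box);P=np.array([plane(c,p[0],.06)[:2] for p in k],np.float32)*1000
    e=cv2.fitEllipse(P);print(n,"ring",toL(np.array(e[0])/1e3)*1e3,e[1])
```

```text
side lead bottom [-37.5 229.5] trail top [-37.6 102.3] ledge end [  4.2 188.5] [  4.2 191.4] [  4.1 195.8]
top lead [-39.5 229.8] ledge end [-40.5 188.4] [ 62.4 187.6]
top ring [ 56.52554064 131.59609437] (52.89767074584961, 54.31592559814453)
side ring [ 57.56761879 133.65889448] (53.24344253540039, 57.52058029174805)
```

The side view gives 38 mm of overhang, the top view 41 and kinematics 38. The ring is at ledge x of about 57. All three fit the task, so I'll withdraw the hand.

```bash
python3 -m jog '[{"gripper":0.22,"x":0,"y":0.03,"z":0,"ax":0,"ay":0,"az":0},{"gripper":0.22,"x":0,"y":0.12,"z":0,"ax":0,"ay":0,"az":0},{"gripper":0.22,"x":0,"y":0.16,"z":-0.12,"ax":0,"ay":0,"az":0},{"gripper":0.22,"x":0,"y":0.16,"z":-0.27,"ax":0,"ay":0,"az":0},{"gripper":0.22,"x":0,"y":0.16,"z":-0.42,"ax":0,"ay":0,"az":0}]' 20
python3 -m jog '[{"gripper":0.22,"x":-0.1,"y":0.1,"z":-0.05,"ax":0,"ay":0,"az":0},{"gripper":0.22,"x":-0.2,"y":0.2,"z":-0.1,"ax":0,"ay":0,"az":0},{"gripper":0.22,"x":-0.3,"y":0.3,"z":-0.1,"ax":0,"ay":0,"az":0},{"gripper":0.22,"x":-0.4,"y":0.4,"z":-0.1,"ax":0,"ay":0,"az":0},{"gripper":0.22,"x":-0.4,"y":0.5,"z":-0.1,"ax":0,"ay":0,"az":0}]' 20
python3 -m jog '[{"gripper":0.22,"x":-0.1,"y":0.1,"z":0,"ax":0,"ay":0,"az":0},{"gripper":0.22,"x":-0.2,"y":0.2,"z":0,"ax":0,"ay":0,"az":0},{"gripper":0.22,"x":-0.25,"y":0.3,"z":0,"ax":0,"ay":0,"az":0},{"gripper":0.22,"x":-0.25,"y":0.35,"z":0,"ax":0,"ay":0,"az":0},{"gripper":0.22,"x":-0.25,"y":0.35,"z":0,"ax":0,"ay":0,"az":0}]' 20
python3 plan.py
python3 -c "
from h import *
for n in('top','side'):cv2.imwrite(f'pics/{n}10.png',viewer.capture(n))"
```

```text
time: 12.42
ee_pos: [0.4843, 0.0361, 0.159]
eef_rot: [-0.0, 1.0, 0.025, -0.001]
contact_force: [1.0, 0.5, -0.2]
grip_width: 0.0365
time: 12.83
ee_pos: [0.3877, -0.0936, 0.1832]
eef_rot: [-0.0, 1.0, 0.025, -0.001]
contact_force: [1.1, -0.8, 0.5]
grip_width: 0.036
time: 13.25
ee_pos: [0.333, -0.1855, 0.1834]
eef_rot: [0.0, 1.0, 0.024, 0.0]
contact_force: [-0.2, 0.6, 0.2]
grip_width: 0.0362
t 13.25 L(-197.5,-164.3) z183.4 yaw -0.2 tilt -1.0000 F [-0.2  0.6  0.2] w0.0362 q [-0.63  0.09  2.09 -0.    0.96 -0.68]
```

View pics/top10.png

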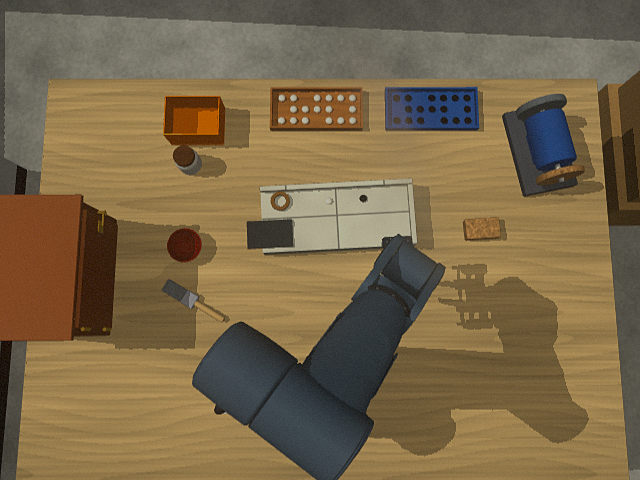

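View pics/side10.png

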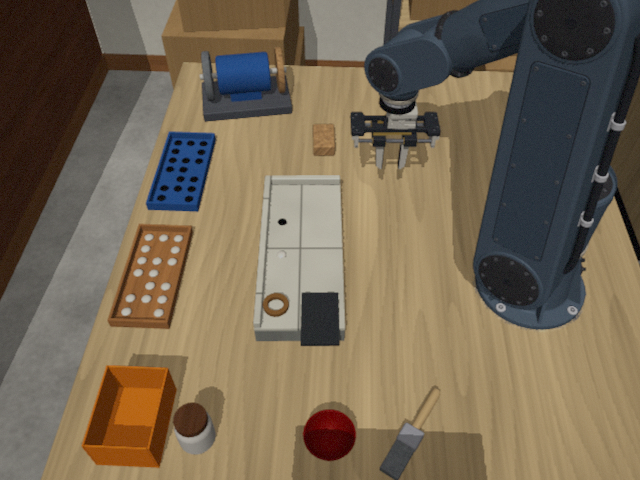

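Run:
```python
from plan import *
for n,bb,rb in(("top",(236,210,300,252),(265,185,300,215)),("side",(300,285,342,352),(258,288,295,320))):
    c=viewer.get_calibration(n)
    im=cv2.imread(f"pics/{n}10.png");hsv=cv2.cvtColor(im,cv2.COLOR_BGR2HSV)
    b=big((im.max(2)<80).astype(np.uint8)*255,bb);r,P=wrect(c,b,.057 if n=="top" else .0535)
    print(n,"blank",toL(np.array(r[0])/1e3)*1e3,r[1],"ang-ledge deg",r[2]-np.degrees(th))
    k=big((hsv[...,1]>90).astype(np.uint8)*255,rb);P=np.array([plane(c,p[0],.06)[:2] for p in k],np.float32)*1000
    print("ring",toL(np.array(cv2.fitEllipse(P)[0])/1e3)*1e3)
```

```text
top blank [-38.5939967  164.39088605] (79.19932556152344, 130.13345336914062) ang-ledge deg 0.028443876377529875
ring [ 56.53005328 131.41923598]
side blank [-38.56690068 165.38667634] (84.83819580078125, 129.631103515625) ang-ledge deg -0.22527140034060977
ring [ 57.65606608 133.80733979]
```

The final pictures show the hand well clear and both stones and the other objects where they were. The blank is square to the ledge with its centre at y of about 165, which means about 40 mm of overhang. The ring is at x of about 57, against the border. Handing in.

```bash
python3 -c "
from station import ticket
print(ticket.close_job())"
```

```text
the job is handed in; nothing more can be done
None
```

The job is done and handed in at about 13.4 s on the robot's clock. I pushed the ring back to the far border with both fingertips. I then pushed the blank from its trailing end, with the fingertips spread, until it stuck out over the left-hand end, and withdrew the hand.

- **Ring:** the final pictures put it at ledge x of about 56.5 to 57.7 mm, against an expected 57. The force rose to about 6 N at the end of the push, as it should on meeting the border.
- **Blank:** its centre is at ledge y of about 164 to 165 mm, giving roughly 40 mm of overhang. It is within 0.3° of square to the ledge.
- **Everything else:** the stones, bowl, jar, block and brush look unmoved in the last pictures. The hand ended about 0.2 m from the ledge centre and well above it, touching nothing.

**Disagreement between checks:** with the fingers still at the blank, the overhang read 38 mm from the side view, 41 mm from the top view and 38 mm from the arm's own position. All three are inside the 30 to 50 mm allowed. My first side-view overhang reading was wrong because it picked up the ledge face instead of the blank; I corrected it before the final push.

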